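Nest the doming dies and hold the suction gate half open

ROBOT

A 7-joint arm with a two-finger parallel gripper is mounted at the origin on the work surface. World frame = base frame: x ahead of the robot, y to its left, z up, the work surface at z = 0. Lengths are in m, angles in rad, forces in N, time in s.
With the tool pointing down it reaches from about 0.4 to 0.9 m from the base axis. Payload 5.6 kg.
Tool frame: the origin (TCP) lies on the front face of the gripper's body, between the roots of the fingers; the fingertips stand 88 mm ahead of it and the grasp point (between the pads) lies 69 mm ahead of it; z points along the fingers, y is the line along which they close (so a half turn about z gives the same grasp; the last joint's range is limited). The gripper opens to 92 mm and grips with 3 to 60 N. Pads are 20 mm wide; open, the fingers measure 128 mm over their backs; the gripper's body (75 mm by 189 mm) begins 69 mm behind the grasp point.
Start: joints at [1.107, 0.468, -0.012, 1.603, 0.006, 1.071, -0.056], TCP at [0.265, -0.593, 0.303] pointing down, gripper open.
Joint ranges: [-2.53, 2.53], [-0.31, 2.02], [-1.57, 1.55], [0.28, 2.44], [-1.29, 4.43], [0.15, 1.84], [-2.92, 2.92]. Speed limits (rad/s): [2.57, 2.57, 3.14, 3.14, 3.14, 3.14, 3.14].

INTERFACE

Orientations are given as a rotation vector (axis times angle).
In Python, from plant import bot, imaging, order gives the robot as it stands.
- The arm moves only by the tool play_rows, never from a script. Its arguments are lists of equal length, an entry for each row: "grip": the closure, from 0 (fully open) to 1 (shut); "slide": the shift along the world's x, y, z in units of 120 mm (1.0 is 120 mm), a list of three; "rotation": the turn, a rotation vector about the world's x, y, z in units of 2 rad (1.0 is 2 rad), a list of three. A call has 1 to 12 rows; each row shifts and turns the commanded pose from where the row before left it; what a row does not reach is not made up. A row lasts 1/8 s, in which the tool goes at most 62.5 mm and 10.7 degrees, less where a joint would pass 70% of its speed; a pose out of reach is approached as far as the arm can. A call with a number of a shift or a turn outside -1 to 1 is refused whole. A call with a gripper value outside its range is refused whole. The fingers move at their own pace and stop on an object; "newtons" is the grip in N (left out, the last holds). Time passes only in rows, so rows that do not move let the fingers close. It gives the time, the measured TCP pose, the force, the opening and the grip force at its end, in the units of the state.
- bot.sense(): the state, without advancing time (a new reading comes with each control period).
- imaging.read_camera(name): name is "scene" or "top" or "wrist"; returns a dict with "color" (480x640x3 uint8, red, green, blue), "vfov" (degrees; the focal length in pixels is half the picture's height over the tangent of half this angle, whatever the lens; pixels are square), "cx", "cy" (the principal point, pixels), "world_from_camera" (4x4, takes a point from camera to world coordinates); the wrist camera has in their place "mount" (4x4, takes a point from camera to tool coordinates, whose origin is the TCP and whose axes are the flange's). Camera axes: x right, y up, looking along -z (the intrinsics and any distortion apply to the point x, -y, -z); pixel columns grow to the right and rows downward; lengths in m; the calibration is good to about 2 mm. A picture is of the moment at which its call begins: read the wrist's pose just before it. There is no depth.
- order.job_done(): hands the job in; it is judged then, once.
The state is a dict: "clock": time; "q": joint angles; "qvel": joint speeds; "joint_torque": joint torques, N m; "position": TCP position; "eef_rot": TCP orientation; "contact_force": force on the tool from outside, world axes, zero at the start; "moment": the same for the moment, N m; "grip_width": finger opening in m; "gripper_force": force on a finger pad.
Only numpy, scipy, OpenCV 4.12 (cv2) and the standard library are available. Lean on these libraries where they do the work, as an engineer would, in place of code of your own. Each camera call takes 0.05 s, during which the arm holds its last target. There are 200 camera calls.

TASK

Set the round and the square steel doming die upright, fully down, in the nests of matching shape in front of the suction box and let go of them. Then slide the box's sprung gate half open, so that its edge lines up with the two brass studs at the middle of the mouth, and hold it there: finish while still holding it, because it springs shut by itself. Leave the tray, the bur stand and the brush alone.

Things in the scene. Friction and masses are not known exactly. Their poses are not given: they have to be found in the camera images.
- round_die: loose round steel doming die, an upright cylinder 46 mm in diameter and 46 mm tall with a dark hollow on top, about 0.5 kg. Starts upright on the bench. Origin: centre of its underside, z up.
- square_die: loose square steel doming die, an upright block 38 x 38 mm and 46 mm tall with a dark hollow on top, about 0.5 kg. Starts upright on the bench. Origin: centre of its underside; x and y normal to its side faces, z up.
- round_nest: fixed aluminium block 70 x 70 x 18 mm on the station's 8 mm base board, with a round pocket in its middle, 52 mm in diameter and 12 mm deep. Origin: centre of the block's underside, z up; the pocket floor is 6 mm and the block's top 18 mm above it. It may be the left or the right one of the two nests.
- square_nest: fixed aluminium block 70 x 70 x 18 mm beside the round nest (centres 140 mm apart), with a square pocket in its middle, 44 x 44 mm and 12 mm deep; its sides lie along the block's x and y. Origin: centre of the block's underside, z up; the pocket floor is 6 mm and the block's top 18 mm above it.
- station: fixed extraction station: plywood base board 240 (x) x 300 (y) x 8 mm on the bench; on it, along its far (+x) side, a suction box 100 (x) x 290 (y) mm whose top is 48 mm above the bench and has a mouth 80 mm long in y, covered by the gate, with a hose at its +y end; in front (-x side) the two nests, whose axes are parallel to the station's. Origin: centre of the board's underside on the bench, z up; the gate opens along this body's +y.
- gate (a joint): the sprung steel gate on the box top: its slide in m along the station's +y, 0 = shut (as at the start), 0.080 = fully open, 0.040 = half. A spring pulls it shut: about 4 N at the start, rising 1.4 N per 10 mm to about 10 N at half and 15 N fully open. At half its -y edge lines up with two brass studs on the guides.
- gate_handle (a point): top centre of the gate's handle, which moves with the gate: an upright steel bar 44 mm along the station's x, 10 mm thick along the station's y, its top 92 mm above the bench and 40 mm above the 4 mm gate plate. Its axes are the station's.
- findings_tray: bystander: loose open black tray 120 x 80 x 18 mm with small brass findings. Origin: centre of its underside.
- bur_stand: bystander: loose white stepped round stand 110 mm in diameter, about 100 mm tall with its burs. Origin: centre of its underside.
- bench_brush: bystander: loose hand brush, about 200 mm long, lying on the bench beyond the dies. Origin: under its middle.
There are look-alikes about, which are no part of the job. Leave any blue look-alike of the round_die alone. What is shaped like the square_die but orange is not meant.

How it is judged:
On the way, in this order (a step that is already met when the one before it is completed fails the run):
1. both dies sit fully down and upright in their matching nests, let go (horizontal distance between round_die and round_nest below 0.005 m and z of round_die in the frame of round_nest below 0.009 m and angle between each of round_die, square_die's own z axis and vertical below 0.08 rad and linear speed of each of round_die, square_die below 0.02 m/s and contact force between each of round_die, square_die and the fingers below 0.1 N and horizontal distance between square_die and square_nest below 0.005 m and z of square_die in the frame of square_nest below 0.009 m), for 0.2 s.
2. the gate is held at half travel against its spring, the dies still in their nests (all of step 1 and value of joint gate between 0.032 and 0.048 m and (contact force between gate and the fingers above 3 N or contact force between gate and the arm above 3 N)), for 0.5 s.
At the end, for the whole second after the job is handed in: The gate stands still at half travel (40 mm, within 8 mm), held only by the robot (over 3 N, nothing wedged). Each die rests untouched in the nest of its shape: within 5 mm of its centre, underside within 3 mm of the pocket floor, tilt under 0.08 rad (all of step 2 and velocity of joint gate between -0.02 and 0.02 m/s and contact force between gate and findings_tray below 0.3 N and contact force between gate and bur_stand below 0.3 N and contact force between gate and bench_brush below 0.3 N and contact force between gate and round_die below 0.3 N and contact force between gate and square_die below 0.3 N); the arm keeps its last pose, push and grip.
It fails at once if the black tray is pushed more than 30 mm (distance of findings_tray from where it was at the start of the episode above 0.03 m).
It fails at once if the bur stand is pushed more than 30 mm (distance of bur_stand from where it was at the start of the episode above 0.03 m).
It fails at once if the bench brush is pushed more than 30 mm (distance of bench_brush from where it was at the start of the episode above 0.03 m).
It also fails if it takes over 67 s, if anything falls off the work surface, if the arm or the gripper's body presses on something with over 40 N, if the wrist force passes 120 N, or if a joint passes its speed limit or range.

## Working session

There is one attempt and no reset: what is moved stays moved. The work goes in short steps, Python scripts to look and compute and a tool call to move; the robot and the scene stay as the last step left them, time stands still between calls to the robot, and variables do not carry over. Pictures are saved under pics/ and viewed, at most 10 in all, crops included, and the job is handed in when it is done.

Besides the shell and the picture viewer there is one more tool, called as a command line: name --argument value ..., lists and objects as JSON in quotes. play_rows: Moves the arm, as the interface text tells. Its arguments: {"type":"object","properties":{"grip":{"type":"array","items":{"type":"number"}},"slide":{"type":"array","items":{"type":"array","items":{"type":"number"}}},"rotation":{"type":"array","items":{"type":"array","items":{"type":"number"}}},"newtons":{"type":"number"}},"required":["grip","slide","rotation"]}

```bash
mkdir -p pics; ls; python3 - <<'E'
from plant import bot, imaging
import cv2,numpy as np
print(bot.sense())
for n in("scene","top"):
    r=imaging.read_camera(n); cv2.imwrite(f"pics/{n}0.png",r["color"][:,:,::-1])
    print(n,{k:v for k,v in r.items() if k!="color"})
E
```

```text
pics
{'clock': 0.0, 'q': array([ 1.10698026,  0.46835804, -0.01160732,  1.6036103 ,  0.00599543,
        1.07138837, -0.05626038]), 'qvel': array([-0.00099049, -0.00028869,  0.00033111,  0.00179334,  0.00061638,
       -0.00056542,  0.00051486]), 'joint_torque': array([ 2.25151916e-04, -5.20583510e+01, -1.24192511e-02, -2.43753737e+01,
       -5.66103752e-02,  1.73073099e-02,  1.85348995e-04]), 'position': array([ 0.26530524, -0.59292868,  0.30175815]), 'eef_rot': array([-3.07068787e+00, -6.55767624e-01,  7.43465671e-04]), 'contact_force': array([-0.26940347,  0.51233258, -0.558797  ]), 'moment': array([-0.03036145,  0.01048592, -0.0266943 ]), 'gripper_force': 0.0, 'grip_width': 0.09201690076788087}
scene {'vfov': 54.93532394619497, 'cx': 320.17293420387796, 'cy': 239.32466033004096, 'world_from_camera': array([[ 0.55666318, -0.4563295 ,  0.69418261,  1.40744706],
       [ 0.83067692,  0.2955992 , -0.47180183, -0.52103844],
       [ 0.01009727,  0.83927618,  0.54361158,  0.73240899],
       [ 0.        ,  0.        ,  0.        ,  1.        ]])}
top {'vfov': 48.917542215447156, 'cx': 322.6977980061081, 'cy': 234.25972648927464, 'world_from_camera': array([[-0.02085789,  0.98131009, -0.19129938,  0.36919557],
       [-0.99976321, -0.01928505,  0.01008016,  0.05820775],
       [ 0.00620255,  0.19146434,  0.98147997,  1.22745385],
       [ 0.        ,  0.        ,  0.        ,  1.        ]])}
```

View pics/scene0.png

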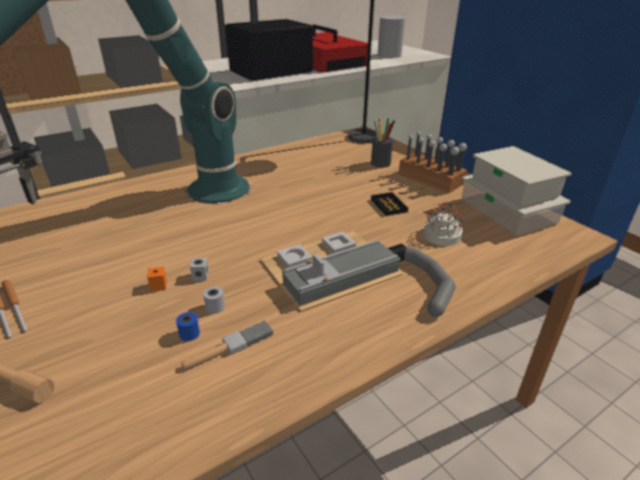

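View pics/top0.png

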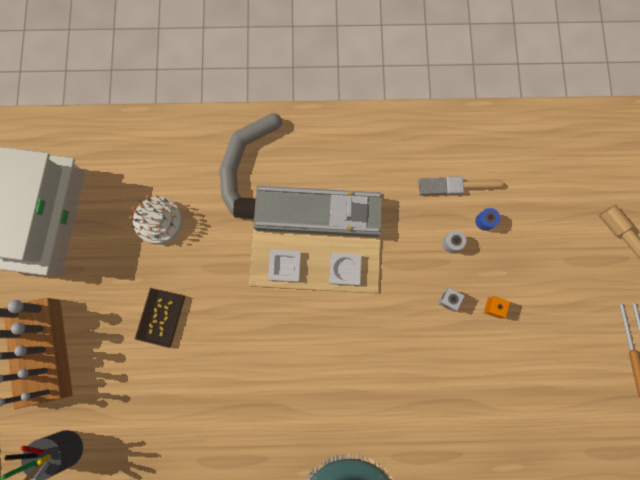

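The scene view shows both steel dies (around (214,299) and (199,270)) among the blue and orange look-alikes. In the top view the round die is at (455,242), the square die at (452,299), the square nest at (285,266), the round nest at (346,268) and the gate handle near (357,209).

```bash
cat > h.py <<'E'
import numpy as np,cv2
from plant import bot,imaging
from scipy.spatial.transform import Rotation as R
def cam(n):
    s=bot.sense(); r=imaging.read_camera(n)
    if n=="wrist":
        T=np.eye(4);T[:3,:3]=R.from_rotvec(s["eef_rot"]).as_matrix();T[:3,3]=s["position"];r["world_from_camera"]=T@r["mount"]
    return r
def ray(r,px,z):
    T=r["world_from_camera"];f=240/np.tan(np.radians(r["vfov"])/2)
    d=T[:3,:3]@np.array([(px[0]-r["cx"])/f,-(px[1]-r["cy"])/f,-1]);o=T[:3,3]
    return o+d*(z-o[2])/d[2]
def proj(r,p):
    T=r["world_from_camera"];f=240/np.tan(np.radians(r["vfov"])/2)
    c=T[:3,:3].T@(np.array(p)-T[:3,3]); return r["cx"]-f*c[0]/c[2], r["cy"]+f*c[1]/c[2]
def grey(r,smax=60,vmin=100):
    h=cv2.cvtColor(r["color"],cv2.COLOR_RGB2HSV); return ((h[:,:,1]<smax)&(h[:,:,2]>vmin)).astype(np.uint8)
def blobs(m,amin):
    cs,_=cv2.findContours(m,cv2.RETR_EXTERNAL,cv2.CHAIN_APPROX_NONE)
    return [c for c in cs if cv2.contourArea(c)>amin]
E
python3 - <<'E'
from h import *
r=cam("top"); m=grey(r); m[:110]=0;m[:,:240]=0
for c in blobs(m,100):
    q=cv2.minAreaRect(c); print(np.round(q[0]),np.round(q[1]),round(q[2]),[np.round(ray(r,q[0],z)[:2],3) for z in(.026,.046,.092)])
for n,p in [("board corners",p) for p in [(250,290),(380,292),(382,235),(252,235)]]: print(n,ray(r,p,.008).round(3))
im=cv2.resize(r["color"][170:330,230:520],None,fx=2.75,fy=2.75,interpolation=cv2.INTER_CUBIC)
cv2.imwrite("pics/c1.png",im[:,:,::-1])
E
```

```text
[626. 326.] [47.  4.] 76 [array([ 0.379, -0.633]), array([ 0.378, -0.622]), array([ 0.378, -0.595])]
[451. 299.] [20. 19.] 27 [array([ 0.448, -0.243]), array([ 0.446, -0.238]), array([ 0.443, -0.226])]
[345. 269.] [31. 31.] 2 [array([ 0.522, -0.003]), array([ 0.52 , -0.002]), array([ 0.514, -0.   ])]
[284. 265.] [31. 31.] 3 [array([0.533, 0.136]), array([0.53 , 0.135]), array([0.524, 0.132])]
[454. 241.] [19. 24.] 63 [array([ 0.581, -0.258]), array([ 0.577, -0.253]), array([ 0.569, -0.24 ])]
[318. 210.] [126.  42.] 3 [array([0.662, 0.056]), array([0.657, 0.056]), array([0.646, 0.057])]
[441. 186.] [17. 44.] 87 [array([ 0.715, -0.236]), array([ 0.709, -0.232]), array([ 0.696, -0.22 ])]
[257. 126.] [10. 42.] 63 [array([0.873, 0.198]), array([0.865, 0.196]), array([0.845, 0.191])]
board corners [0.479 0.216 0.008]
board corners [ 0.469 -0.084  0.008]
board corners [ 0.602 -0.094  0.008]
board corners [0.608 0.212 0.008]
```

View pics/c1.png

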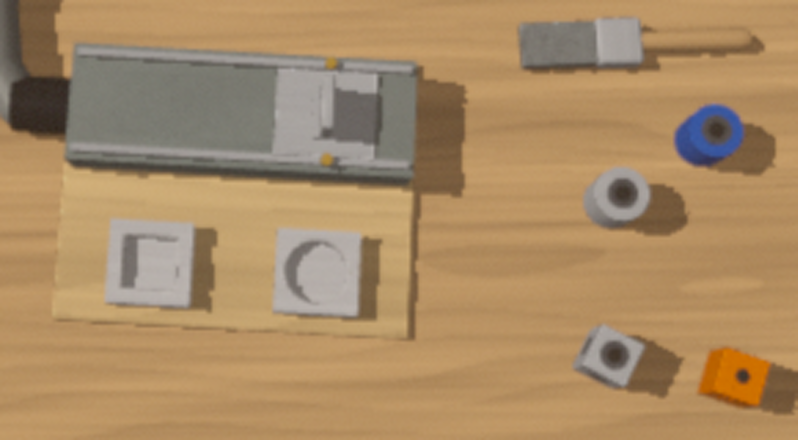

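The crop shows the round die's hollow at top-view pixel (456.5,239.8) and the square die's at (453.3,298.7), with its edges turned about 27°. The brass studs are at about (350,193) and (348,228). I'll move over the dies for a close look.

play_rows --grip '[0, 0, 0, 0, 0, 0, 0, 0, 0, 0]' --slide '[[0.26, 0.36, 0], [0.26, 0.36, 0], [0.26, 0.36, 0], [0.26, 0.36, 0], [0.26, 0.36, 0], [0.26, 0.36, 0], [0.26, 0.36, 0], [0.26, 0.3, 0], [0, 0, 0], [0, 0, 0]]' --rotation '[[0, 0, -0.03], [0, 0, -0.03], [0, 0, -0.03], [0, 0, -0.03], [0, 0, -0.03], [0, 0, -0.03], [0, 0, -0.03], [0, 0, -0.03], [0, 0, 0], [0, 0, 0]]' --newtons 30

```text
clock: 1.4
position: [0.5145, -0.2555, 0.3023]
eef_rot: [3.14, -0.093, -0.002]
contact_force: [-0.1, -1.0, 0.2]
grip_width: 0.092
gripper_force: 0.0
```

```bash
python3 - <<'E'
from h import *
r=cam("wrist"); s=bot.sense(); print(s["position"],s["eef_rot"],r["mount"].round(3),r["vfov"],r["cx"],r["cy"])
cv2.imwrite("pics/w1.png",r["color"][:,:,::-1])
t=cam("top")
for p in [(456.5,239.8),(453.3,298.7)]:
    w=ray(t,p,.046); print(w.round(4),np.round(proj(r,w),0))
E
```

```text
[ 0.51416379 -0.25621228  0.3024392 ] [ 3.13958219e+00 -9.56971486e-02 -1.56587231e-03] [[ 0.     0.963  0.269  0.076]
 [ 1.    -0.     0.     0.001]
 [ 0.     0.269 -0.963 -0.082]
 [ 0.     0.     0.     1.   ]] 69.11247111777438 313.413198608493 237.8043480704826
[ 0.5806 -0.2587  0.046 ] [312. 151.]
[ 0.4473 -0.2423  0.046 ] [304. 283.]
```

View pics/w1.png

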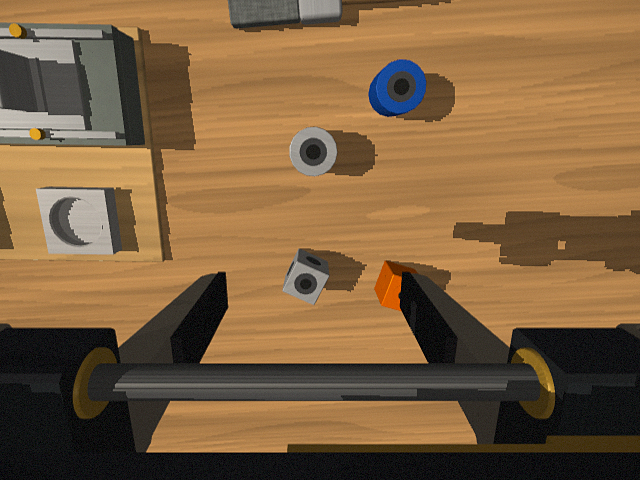

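The wrist view shows the round die at (313,151), the square die's top hollow at (305,283) with a second dimple on its side, and the round nest at (79,221). It agrees with the top camera within a pixel. I'll refine the square die's yaw and the nests.

```bash
python3 - <<'E'
from h import *
r=cam("wrist"); h=cv2.cvtColor(r["color"],cv2.COLOR_RGB2HSV)
def fit(box,vmin):
    x0,x1,y0,y1=box; m=np.zeros((480,640),np.uint8); m[y0:y1,x0:x1]=grey(r,60,vmin)[y0:y1,x0:x1]
    c=max(blobs(m,50),key=cv2.contourArea); return c
print("V sq",[int(h[y,x,2]) for x,y in[(290,283),(310,299),(300,268),(318,272),(292,272),(288,270),(325,262)]])
for n,b in [("round",(285,345,120,182)),("square",(275,335,240,310))]:
  for v in (90,140,160,180):
    c=fit(b,v); W=np.array([ray(r,p,.046)[:2] for p in c[:,0]+0.]).astype(np.float32)
    hull=cv2.minAreaRect(W*1000); print(n,v,np.round(hull[0],1),np.round(hull[1],1),round(hull[2],1), cv2.minEnclosingCircle(W*1000))
m=(h[:,:,2]<75).astype(np.uint8)
for b in[(295,330,135,168),(290,320,270,297)]:
    q=np.zeros_like(m);q[b[2]:b[3],b[0]:b[1]]=m[b[2]:b[3],b[0]:b[1]]
    for c in blobs(q,60): M=cv2.moments(c); print("hollow",ray(r,(M['m10']/M['m00'],M['m01']/M['m00']),.046).round(4))
# nest block top
c=fit((20,125,180,262),100)
t=cam("top"); mt=grey(t)
for b in [(325,365,248,290),(265,303,245,285)]:
    q=np.zeros_like(mt);q[b[2]:b[3],b[0]:b[1]]=mt[b[2]:b[3],b[0]:b[1]]
    c=max(blobs(q,50),key=cv2.contourArea);W=np.array([ray(t,p,.026)[:2] for p in c[:,0]+0.]).astype(np.float32)
    print("nest",cv2.minAreaRect(W*1000))
E
```

```text
V sq [157, 146, 153, 154, 154, 45, 59]
round 90 [ 580.3 -259.8] [44.5 44.6] 21.9 ((580.4732055664062, -259.77374267578125), 22.64173126220703)
round 140 [ 580.4 -259.5] [43.8 44.1] 44.2 ((580.4675903320312, -259.5906677246094), 22.468997955322266)
round 160 [ 587.6 -246.1] [14.9 33. ] 44.9 ((582.285400390625, -251.37612915039062), 16.484161376953125)Traceback (most recent call last):
  File "<stdin>", line 9, in <module>
  File "<stdin>", line 5, in fit
ValueError: max() iterable argument is empty
```

```bash
python3 - <<'E'
from h import *
r=cam("wrist")
def rect(r,b,z,v=120):
    m=grey(r,60,v);q=np.zeros_like(m);q[b[2]:b[3],b[0]:b[1]]=m[b[2]:b[3],b[0]:b[1]]
    c=max(blobs(q,50),key=cv2.contourArea);W=np.array([ray(r,p,z)[:2] for p in c[:,0]+0.]).astype(np.float32)
    a=cv2.minAreaRect(W*1000);print(np.round(a[0],1),np.round(a[1],1),round(a[2],1))
for v in(110,130,140):rect(r,(275,335,240,310),.046,v)
t=cam("top")
rect(t,(325,365,248,290),.026);rect(t,(265,303,245,285),.026)
rect(r,(20,125,180,262),.026,130)
E
```

```text
[ 452.2 -244.2] [41.  45.3] 60.8
[ 452.2 -244. ] [40.7 45.3] 60.7
[ 447.7 -243.1] [37.3 36.5] 60.8
[522.1  -3.6] [71.2 71.1] 85.6
[532.7 135.6] [71.5 71.2] 85.6
[522.6  -5.4] [69.7 70. ] 85.6
```

play_rows --grip '[0, 0, 0, 0, 0, 0, 0, 0, 0]' --slide '[[0.28, -0.015, 0], [0.27, -0.015, 0], [0, 0, -0.35], [0, 0, -0.4], [0, 0, -0.4], [0, 0, -0.3], [0, 0, -0.19], [0, 0, 0], [0, 0, 0]]' --rotation '[[0, 0, -0.009], [0, 0, 0], [0, 0, 0], [0, 0, 0], [0, 0, 0], [0, 0, 0], [0, 0, 0], [0, 0, 0], [0, 0, 0]]'

```text
clock: 2.78
position: [0.5815, -0.2592, 0.1069]
eef_rot: [3.139, -0.122, 0.002]
contact_force: [0.7, -0.8, 0.2]
grip_width: 0.0917
gripper_force: 0.0
```

play_rows --grip '[1, 1, 1, 1, 1, 1, 1, 1]' --slide '[[0, 0, 0], [0, 0, 0], [0, 0, 0], [0, 0, 0], [0, 0, 0], [0, 0, 0], [0, 0, 0], [0, 0, 0]]' --rotation '[[0, 0, 0], [0, 0, 0], [0, 0, 0], [0, 0, 0], [0, 0, 0], [0, 0, 0], [0, 0, 0], [0, 0, 0]]' --newtons 35

```text
clock: 3.78
position: [0.5811, -0.2588, 0.106]
eef_rot: [3.139, -0.122, 0.0]
contact_force: [-0.1, -1.3, 0.6]
grip_width: 0.0453
gripper_force: 35.0
```

play_rows --grip '[1, 1, 1, 1, 1, 1, 1, 1, 1, 1, 1]' --slide '[[0, 0, 0.3], [0, 0, 0.4], [-0.1, 0.1, 0.3], [-0.15, 0.35, 0.2], [-0.2, 0.4, 0], [-0.2, 0.4, 0], [-0.2, 0.4, 0], [-0.15, 0.4, 0], [-0.05, 0.4, 0], [0, 0.25, 0], [0, 0, 0]]' --rotation '[[0, 0, 0], [0, 0, 0], [0, 0, 0], [0, 0, 0], [0, 0, 0], [0, 0, 0], [0, 0, 0], [0, 0, 0], [0, 0, 0], [0, 0, 0], [0, 0, 0]]'

```text
clock: 5.15
position: [0.4537, 0.0683, 0.249]
eef_rot: [-3.139, 0.113, 0.004]
contact_force: [0.4, -0.5, -6.8]
grip_width: 0.0452
gripper_force: 35.0
```

```bash
python3 - <<'E'
from h import *
r=cam("wrist"); s=bot.sense(); print(s["position"],s["eef_rot"],s["grip_width"])
cv2.imwrite("pics/w2.png",r["color"][:,:,::-1])
E
```

```text
[0.4539161  0.06646722 0.24893906] [ 3.13911472 -0.11668223 -0.00413807] 0.04522274303111237
```

View pics/w2.png

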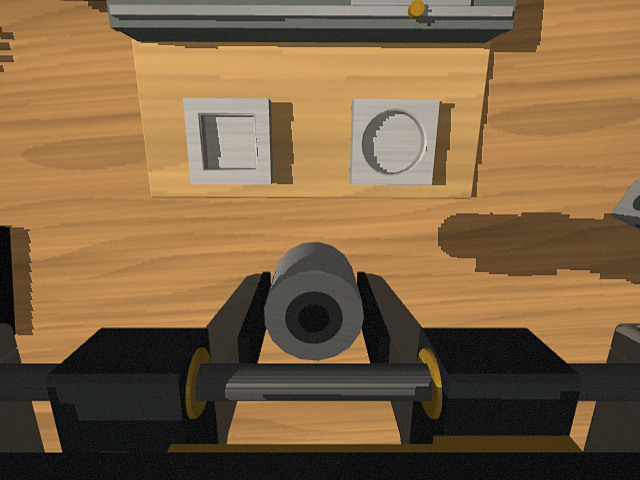

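The die is held upright at (314,316), and the nests are clearly visible: square at (227,142), round at (395,142).

```bash
cat >> h.py <<'E'
def rect(r,b,z,v=120,smax=60):
    m=grey(r,smax,v);q=np.zeros_like(m);q[b[2]:b[3],b[0]:b[1]]=m[b[2]:b[3],b[0]:b[1]]
    c=max(blobs(q,50),key=cv2.contourArea);W=np.array([ray(r,p,z)[:2] for p in c[:,0]+0.]).astype(np.float32)
    a=cv2.minAreaRect(W*1000);print(np.round(a[0],1),np.round(a[1],1),round(a[2],1));return np.array(a[0])
E
python3 - <<'E'
from h import *
r=cam("wrist"); s=bot.sense()
for v in (120,150): rect(r,(170,285,85,195),.026,v);rect(r,(340,450,85,195),.026,v)
h=cv2.cvtColor(r["color"],cv2.COLOR_RGB2HSV)[:,:,2]
m=np.zeros_like(h);m[285:345,285:345]=(h[285:345,285:345]<85)
print(h[316,270:365:8], h[280:360:6,316])
for c in blobs(m,100):
    q=cv2.minAreaRect(c); print(q); w=ray(r,q[0],s["position"][2]-.061); print("hollow-tcp mm",(w-s["position"])*1000, w)
E
```

```text
[533.  134.1] [70.  69.1] 85.8
[522.7  -4.6] [71.6 69.1] 85.8
[533.  134.2] [69.8 69.1] 85.8
[522.7  -4.5] [71.5 69.1] 85.8
[87 83 34 31  9 19 25 16 30 56 79 83] [85 79 30 38 25 24 26 23 18 33 36 82 77 75]
((314.5, 314.5), (59.0, 59.0), 90.0)
hollow-tcp mm [ -0.22450933  -0.43070276 -61.        ] [0.45396035 0.06492118 0.18799866]
```

play_rows --grip '[1, 1, 1, 1, 1, 1, 1]' --slide '[[0.28, -0.29, -0.2], [0.29, -0.3, -0.25], [0, 0, -0.25], [0, 0, -0.1], [0, 0, 0], [0, 0, 0], [0, 0, 0]]' --rotation '[[0, 0, 0], [0, 0, 0], [0, 0, 0], [0, 0, 0], [0, 0, 0], [0, 0, 0], [0, 0, 0]]'

```text
clock: 6.12
position: [0.5241, -0.005, 0.1551]
eef_rot: [-3.139, 0.12, -0.004]
contact_force: [-0.3, 0.2, -6.2]
grip_width: 0.0455
gripper_force: 35.0
```

play_rows --grip '[1, 1, 1, 1, 1, 1]' --slide '[[-0.012, 0, -0.06], [0, 0, -0.08], [0, 0, -0.08], [0, 0, -0.06], [0, 0, 0], [0, 0, 0]]' --rotation '[[0, 0, 0], [0, 0, 0], [0, 0, 0], [0, 0, 0], [0, 0, 0], [0, 0, 0]]'

```text
clock: 6.88
position: [0.522, -0.0053, 0.12]
eef_rot: [-3.139, 0.121, 0.0]
contact_force: [-0.2, 0.5, -6.7]
grip_width: 0.0452
gripper_force: 35.0
```

play_rows --grip '[1, 1, 1, 0.6, 0.2, 0, 0, 0, 0]' --slide '[[0, 0, -0.01], [0, 0, 0], [0, 0, 0], [0, 0, 0], [0, 0, 0], [0, 0, 0], [0, 0, 0], [0, 0, 0], [0, 0, 0]]' --rotation '[[0, 0, 0], [0, 0, 0], [0, 0, 0], [0, 0, 0], [0, 0, 0], [0, 0, 0], [0, 0, 0], [0, 0, 0], [0, 0, 0]]'

```text
clock: 8.0
position: [0.5221, -0.0053, 0.1191]
eef_rot: [-3.139, 0.121, -0.0]
contact_force: [0.5, -0.7, 0.4]
grip_width: 0.0916
gripper_force: 0.0
```

play_rows --grip '[0, 0, 0, 0, 0, 0, 0, 0, 0, 0]' --slide '[[0, 0, 0.3], [0, 0, 0.4], [0, -0.1, 0.4], [-0.12, -0.35, 0], [-0.12, -0.4, 0], [-0.12, -0.4, 0], [-0.13, -0.4, 0], [-0.13, -0.33, 0], [0, 0, 0], [0, 0, 0]]' --rotation '[[0, 0, 0], [0, 0, 0], [0, 0, 0], [0, 0, -0.045], [0, 0, -0.045], [0, 0, -0.045], [0, 0, -0.045], [0, 0, -0.036], [0, 0, 0], [0, 0, 0]]'

```text
clock: 9.25
position: [0.4478, -0.2423, 0.251]
eef_rot: [-3.04, 0.79, 0.0]
contact_force: [-0.7, -0.5, 1.0]
grip_width: 0.0921
gripper_force: 0.0
```

```bash
python3 - <<'E'
from h import *
r=cam("wrist"); s=bot.sense(); print(s["position"],s["eef_rot"],2*np.degrees(np.arctan2(s["eef_rot"][1],s["eef_rot"][0]))-90)
c=np.array(proj(r,(.4477,-.2431,.046))).round().astype(int);print(c)
for v in(110,125,140,150):rect(r,(c[0]-45,c[0]+45,c[1]-45,c[1]+45),.046,v)
o=np.hstack([r["color"][100:460,140:500],cv2.resize(cam("top")["color"][190:330,240:380],(360,360))])
cv2.imwrite("pics/w3.png",o[:,:,::-1])
E
```

```text
[ 0.44811318 -0.24175905  0.25103434] [-3.04052655e+00  7.88023432e-01  5.90220355e-05] 240.94031522564643
[314 233]
[ 447.4 -243.8] [36.8 37. ] 60.9
[ 447.1 -243.5] [36.6 36.2] 60.9
[ 447.1 -243.5] [36.6 36.2] 60.9
[ 447.1 -243.5] [36.6 36.2] 60.9
```

View pics/w3.png

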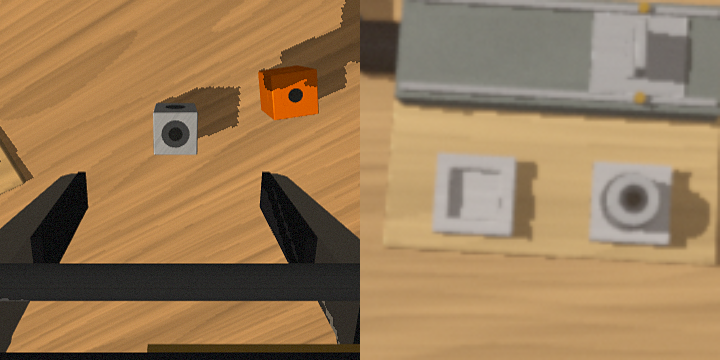

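The left half shows the square die aligned with the fingers, with the orange block clear of the right finger. The right half shows the round die seated in its nest.

play_rows --grip '[0.2, 0.25, 0.25, 0.25, 0.25, 0.25, 1, 1, 1, 1, 1, 1]' --slide '[[-0.006, -0.012, 0], [0, 0, -0.35], [0, 0, -0.4], [0, 0, -0.3], [0, 0, -0.16], [0, 0, 0], [0, 0, 0], [0, 0, 0], [0, 0, 0], [0, 0, 0], [0, 0, 0], [0, 0, 0]]' --rotation '[[0, 0, 0], [0, 0, 0], [0, 0, 0], [0, 0, 0], [0, 0, 0], [0, 0, 0], [0, 0, 0], [0, 0, 0], [0, 0, 0], [0, 0, 0], [0, 0, 0], [0, 0, 0]]'

```text
clock: 10.85
position: [0.4476, -0.2442, 0.1067]
eef_rot: [-3.04, 0.791, -0.002]
contact_force: [0.1, 2.2, 5.9]
grip_width: 0.0377
gripper_force: 35.0
```

play_rows --grip '[1, 1, 1, 1, 1, 1, 1, 1, 1, 1, 1, 1]' --slide '[[0, 0, 0.3], [0, 0, 0.4], [0, 0.1, 0.34], [0.09, 0.35, 0], [0.09, 0.4, 0], [0.09, 0.4, 0], [0.09, 0.4, 0], [0.09, 0.4, 0], [0.09, 0.4, 0], [0.09, 0.4, 0], [0.08, 0.308, 0], [0, 0, 0]]' --rotation '[[0, 0, 0], [0, 0, 0], [0, 0, 0], [0, 0, 0.03], [0, 0, 0.03], [0, 0, 0.03], [0, 0, 0.03], [0, 0, 0.03], [0, 0, 0.03], [0, 0, 0.03], [0, 0, 0.0065], [0, 0, 0]]'

```text
clock: 12.35
position: [0.5313, 0.1382, 0.2296]
eef_rot: [-3.138, 0.111, 0.003]
contact_force: [-1.7, -0.2, -5.4]
grip_width: 0.0377
gripper_force: 35.0
```

play_rows --grip '[1, 1, 1, 1, 1]' --slide '[[0, 0, -0.3], [0, 0, -0.25], [0, 0, 0], [0, 0, 0], [0, 0, 0]]' --rotation '[[0, 0, 0], [0, 0, 0], [0, 0, 0], [0, 0, 0], [0, 0, 0]]'

```text
clock: 12.98
position: [0.5329, 0.1345, 0.166]
eef_rot: [-3.139, 0.12, -0.004]
contact_force: [0.0, -0.3, -5.6]
grip_width: 0.038
gripper_force: 35.0
```

```bash
python3 - <<'E'
from h import *
s=bot.sense(); e=s["eef_rot"]; print(s["position"],e,2*np.degrees(np.arctan2(e[1],e[0]))-90,s["grip_width"],s["contact_force"])
E
```

```text
[0.53289444 0.1345468  0.16601009] [-3.13876846  0.12035344 -0.00352835] 265.60823431138726 0.03797996823577215 [ 0.01126278 -0.26128253 -5.58872087]
```

play_rows --grip '[1, 1, 1, 1, 1, 1, 1]' --slide '[[0, 0, -0.09], [0, 0, -0.1], [0, 0, -0.1], [0, 0, -0.08], [0, 0, -0.02], [0, 0, 0], [0, 0, 0]]' --rotation '[[0, 0, 0], [0, 0, 0], [0, 0, 0], [0, 0, 0], [0, 0, 0], [0, 0, 0], [0, 0, 0]]'

```text
clock: 13.85
position: [0.532, 0.1346, 0.1199]
eef_rot: [3.138, -0.12, -0.001]
contact_force: [-8.3, -3.2, 18.5]
grip_width: 0.0379
gripper_force: 35.0
```

play_rows --grip '[1, 1, 0.6, 0.2, 0, 0, 0, 0, 0]' --slide '[[0, 0, 0.012], [0, 0, 0], [0, 0, 0], [0, 0, 0], [0, 0, 0], [0, 0, 0], [0, 0, 0], [0, 0, 0], [0, 0, 0]]' --rotation '[[0, 0, 0], [0, 0, 0], [0, 0, 0], [0, 0, 0], [0, 0, 0], [0, 0, 0], [0, 0, 0], [0, 0, 0], [0, 0, 0]]'

```text
clock: 14.98
position: [0.5321, 0.1346, 0.1193]
eef_rot: [3.139, -0.12, -0.0]
contact_force: [0.2, -0.4, -0.2]
grip_width: 0.0917
gripper_force: 0.0
```

play_rows --grip '[0, 0, 0, 0, 0, 0, 0, 0]' --slide '[[0, 0, 0.3], [0, 0, 0.4], [-0.1, -0.2, 0.4], [-0.2, -0.2, 0.1], [-0.2, -0.2, 0], [-0.1, -0.1, 0], [0, 0, 0], [0, 0, 0]]' --rotation '[[0, 0, 0], [0, 0, 0], [0, 0, 0], [0, 0, 0], [0, 0, 0], [0, 0, 0], [0, 0, 0], [0, 0, 0]]'

```text
clock: 15.98
position: [0.4609, 0.0515, 0.2633]
eef_rot: [-3.139, 0.118, -0.001]
contact_force: [0.3, -0.3, -0.5]
grip_width: 0.0919
gripper_force: 0.0
```

```bash
python3 - <<'E'
from h import *
r=cam("wrist"); s=bot.sense(); print(s["position"],s["eef_rot"])
cv2.imwrite("pics/w4.png",r["color"][:,:,::-1])
E
```

```text
[0.46089689 0.05159729 0.26324825] [-3.13877757e+00  1.17763563e-01 -4.07456342e-04]
```

View pics/w4.png

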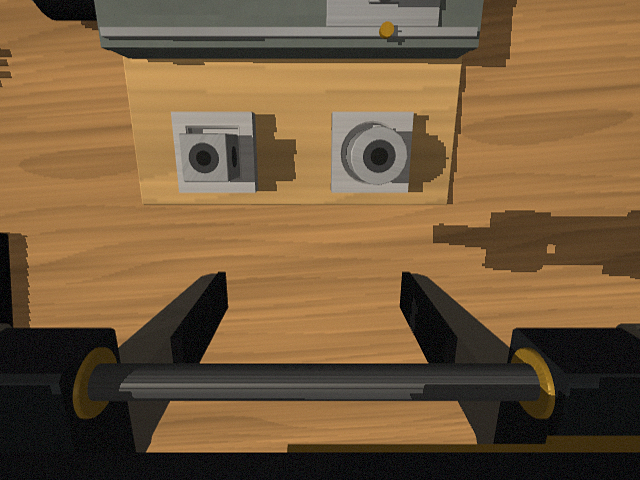

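Both dies stand in their nests, with hollows at (204,157) and (379,156). I'll check their centres at z = 0.060 and locate the handle.

```bash
python3 - <<'E'
from h import *
r=cam("wrist"); h=cv2.cvtColor(r["color"],cv2.COLOR_RGB2HSV)[:,:,2]
for b in[(185,226,138,178),(358,402,135,178)]:
    m=np.zeros_like(h);m[b[2]:b[3],b[0]:b[1]]=h[b[2]:b[3],b[0]:b[1]]<100
    for c in blobs(m,80):
        q=cv2.minAreaRect(c);print("hollow",q,ray(r,q[0],.060).round(4))
# handle via top view: print profile
t=cam("top"); g=cv2.cvtColor(t["color"],cv2.COLOR_RGB2GRAY)
print(g[203:217:3,328:376])
p0=np.array([.5225,-.0048]);p1=np.array([.5329,.1345]);ys=(p1-p0)/np.linalg.norm(p1-p0);print("ystation",ys)
for p in[(350.4,193.3),(348.5,228.2)]: print("stud",ray(t,p,.05).round(4))
E
```

```text
hollow ((203.5, 157.5), (29.0, 29.0), 90.0) [0.5305 0.1336 0.06  ]
hollow ((379.0, 156.0), (32.0, 32.0), 90.0) [ 0.5212 -0.0062  0.06  ]
[[130 133 156 171 175 174 175 176 174 174 173 173 173 174 174 173 173 172
  162 176 178 174 170 132 112 112 116 117 118 118 117 122 153 161 161 161
  163 162 164 121 122 129 131 129 131 131 132 131]
 [132 136 165 175 176 174 174 174 175 175 175 176 176 175 173 166 173 173
  169 181 179 176 171 132 110 110 110 109 109 110 109 110 111 110 109 109
  109 109 110  91  90 123 130 132 133 133 132 133]
 [131 134 164 172 173 172 173 172 173 172 173 173 172 173 172 173 175 173
  168 186 181 174 169 129 110 109 108 109 109 109 108 108 109 109 108 110
  109 110 103  87  88 123 133 133 131 131 132 131]
 [133 139 176 178 177 177 177 176 176 176 175 175 176 175 175 174 175 172
  162 181 179 173 164 125 113 108 111 110 110 108 109 109 108 109 110 109
  109 109 102  86  90 121 130 130 130 129 129 129]
 [132 132 163 174 174 175 175 174 176 176 176 175 175 175 176 175 174 173
  161 167 168 165 152 121 109 109 110 111 112 110 109 110 110 109 110 110
  109 108  96  84  90 120 130 129 130 131 132 130]]
ystation [0.0744518  0.99722461]
stud [ 0.6938 -0.0199  0.05  ]
stud [ 0.6116 -0.013   0.05  ]
```

```bash
python3 - <<'E'
from h import *
t=cam("top")
for p in[(348.7,208.5),(348.7,200),(348.7,217)]: print(ray(t,p,.092).round(4))
s=cam("scene")["color"]; w=cam("wrist"); print(np.round(proj(w,ray(t,(348.7,208.5),.092)),0), bot.sense()["position"])
E
```

```text
[ 0.6475 -0.0122  0.092 ]
[ 0.6669 -0.0128  0.092 ]
[ 0.6282 -0.0116  0.092 ]
[392. -55.] [0.46033646 0.05105505 0.26312988]
```

play_rows --grip '[0, 0, 0, 0.3, 0.5, 0.5]' --slide '[[0.3, -0.17, 0], [0.35, -0.17, 0], [0.31, -0.17, 0], [0, 0, 0], [0, 0, 0], [0, 0, 0]]' --rotation '[[0, 0, 0], [0, 0, 0], [0, 0, 0], [0, 0, 0], [0, 0, 0], [0, 0, 0]]'

```text
clock: 17.02
position: [0.5745, -0.0096, 0.2633]
eef_rot: [-3.139, 0.118, 0.001]
contact_force: [-1.3, 0.1, 0.2]
grip_width: 0.0641
gripper_force: 0.0
```

```bash
python3 - <<'E'
from h import *
r=cam("wrist"); s=bot.sense(); print(s["position"],s["eef_rot"],s["grip_width"])
print(proj(r,(.65,-.012,.092)))
cv2.imwrite("pics/w5.png",r["color"][:,:,::-1])
E
```

```text
[ 0.57459624 -0.0097085   0.2634981 ] [-3.13924760e+00  1.17536642e-01  4.00395195e-04] 0.06031459752656162
(np.float64(307.4087022611304), np.float64(141.63728211031867))
```

View pics/w5.png

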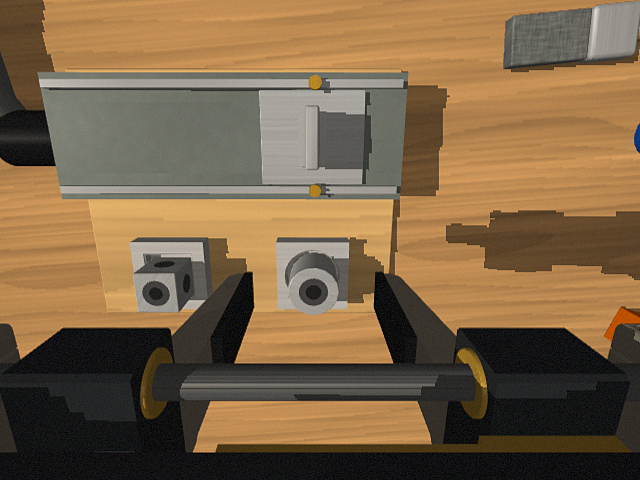

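The handle's top face is at about (312,137), spanning rows 106–168, and both dies are seated. The ray offset from my estimate is only a few pixels.

```bash
python3 - <<'E'
from h import *
r=cam("wrist"); p=bot.sense()["position"]
w=ray(r,(312,137),.092); print(w.round(4),((w-p)[:2]/.12).round(3),[ray(r,(312,y),.092).round(3) for y in(106,168)])
E
```

```text
[ 0.6531 -0.0155  0.092 ] [ 0.653 -0.047] [array([ 0.673, -0.017,  0.092]), array([ 0.632, -0.014,  0.092])]
```

play_rows --grip '[0.5, 0.5, 0.5, 0.5, 0.5, 0.5, 0.5, 0.5]' --slide '[[0.32, -0.024, 0], [0.32, -0.024, 0], [0, 0, 0], [0, 0, -0.3], [0, 0, -0.35], [0, 0, -0.33], [0, 0, 0], [0, 0, 0]]' --rotation '[[0, 0, 0], [0, 0, 0], [0, 0, 0], [0, 0, 0], [0, 0, 0], [0, 0, 0], [0, 0, 0], [0, 0, 0]]'

```text
clock: 18.12
position: [0.6517, -0.016, 0.1466]
eef_rot: [-3.139, 0.119, 0.0]
contact_force: [-0.3, 0.3, 0.5]
grip_width: 0.0461
gripper_force: 0.0
```

play_rows --grip '[1, 1, 1, 1, 1, 1, 1, 1]' --slide '[[0, 0, 0], [0, 0, 0], [0, 0, 0], [0, 0, 0], [0, 0, 0], [0, 0, 0], [0, 0, 0], [0, 0, 0]]' --rotation '[[0, 0, 0], [0, 0, 0], [0, 0, 0], [0, 0, 0], [0, 0, 0], [0, 0, 0], [0, 0, 0], [0, 0, 0]]' --newtons 45

```text
clock: 19.12
position: [0.6524, -0.0145, 0.1461]
eef_rot: [-3.137, 0.118, -0.001]
contact_force: [0.2, 5.2, 1.6]
grip_width: 0.0091
gripper_force: 45.0
```

play_rows --grip '[1, 1, 1, 1, 1, 1, 1, 1, 1]' --slide '[[0.004, 0.05, 0], [0.005, 0.07, 0], [0.006, 0.08, 0], [0.005, 0.07, 0], [0.006, 0.06, 0], [0, 0, 0], [0, 0, 0], [0, 0, 0], [0, 0, 0]]' --rotation '[[0, 0, 0], [0, 0, 0], [0, 0, 0], [0, 0, 0], [0, 0, 0], [0, 0, 0], [0, 0, 0], [0, 0, 0], [0, 0, 0]]'

```text
clock: 20.25
position: [0.6549, 0.0182, 0.146]
eef_rot: [3.133, -0.125, -0.002]
contact_force: [-2.5, -8.7, 6.2]
grip_width: 0.0098
gripper_force: 45.0
```

```bash
python3 - <<'E'
from h import *
s=bot.sense();print(s["position"],s["contact_force"],s["grip_width"])
r=cam("wrist");t=cam("scene")["color"]
a=cv2.resize(t[225:325,250:410],(800,500),interpolation=cv2.INTER_CUBIC)
cv2.imwrite("pics/w6.png",np.hstack([cv2.resize(r["color"],(400,300)),cv2.resize(a,(400,300))])[:,:,::-1])
E
```

```text
[0.65492917 0.01824641 0.1459958 ] [-2.53092869 -8.70852381  6.20420908] 0.009761306348566534
```

View pics/w6.png

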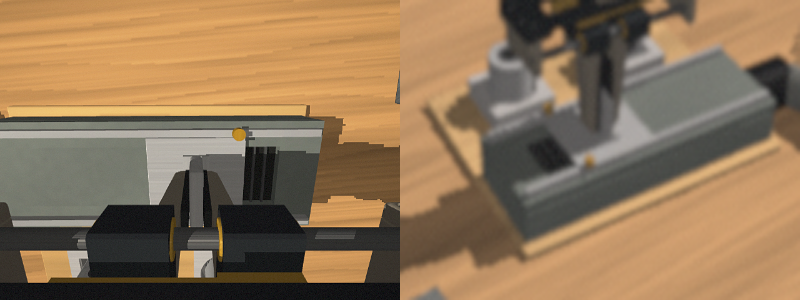

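The edge is about 5 mm short of the studs (389 against 381 px at full scale), so I'll nudge it further.

play_rows --grip '[1, 1, 1, 1, 1, 1, 1]' --slide '[[0.002, 0.025, 0], [0.002, 0.025, 0], [0, 0, 0], [0, 0, 0], [0, 0, 0], [0, 0, 0], [0, 0, 0]]' --rotation '[[0, 0, 0], [0, 0, 0], [0, 0, 0], [0, 0, 0], [0, 0, 0], [0, 0, 0], [0, 0, 0]]'

```text
clock: 21.22
position: [0.6554, 0.0239, 0.146]
eef_rot: [3.133, -0.125, -0.002]
contact_force: [-4.2, -8.9, 5.2]
grip_width: 0.0095
gripper_force: 45.0
```

```bash
python3 - <<'E'
from h import *
s=bot.sense();print(s["position"],s["contact_force"],s["grip_width"])
r=cam("wrist");h=cv2.cvtColor(r["color"],cv2.COLOR_RGB2HSV)
m=((h[:,:,0]>12)&(h[:,:,0]<28)&(h[:,:,1]>200)).astype(np.uint8);m[:185]=0;m[240:]=0;m[:,:340]=0;m[:,420:]=0
for c in blobs(m,30):
    M=cv2.moments(c);print("stud",M['m10']/M['m00'],M['m01']/M['m00'])
cv2.imwrite("pics/w7.png",cv2.resize(r["color"][180:360,300:460],(640,600+0))[:,:,::-1])
E
```

```text
[0.65538216 0.02386741 0.14604411] [-4.21627502 -8.85894858  5.18974148] 0.00951156428094402
stud 392.86975717439293 214.712472406181
```

View pics/w7.png

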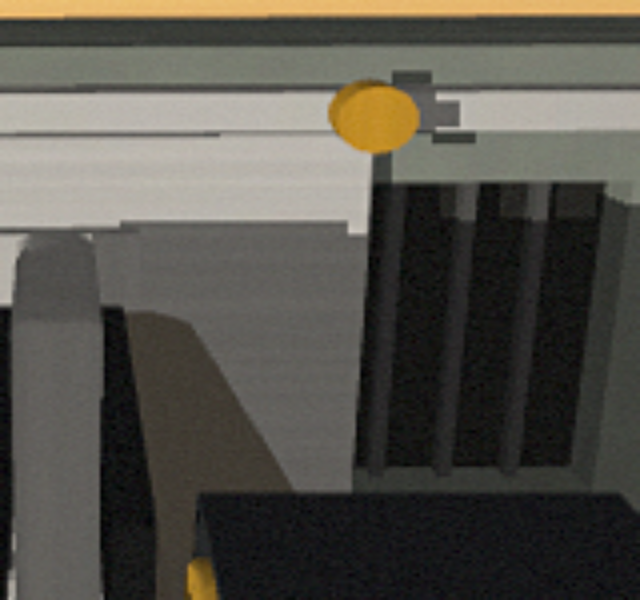

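The gate edge (crop x≈373) lines up with the stud (x≈375), and the arm reads about 9 N of spring pull. It's held and steady, so I'm handing in.

```bash
python3 -c "
from plant import order
print(order.job_done())"
```

```text
the job is handed in; nothing more can be done
None
```

I set both dies in their matching nests and let go, then handed the job in at about 21 s with the gate held half open, its edge lined up with the studs; no verdict came back.

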